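# Rack the calibrated probes

## Task

The sensor probes are calibrated: get the storage rack ready for transport. Free every probe from the grey calibration block by pulling up its blue sprung collar, draw it out, and slide it upright down into an empty holder of the rack, past the spring plunger, until it is fully home; also slide the flat battery cartridge nose first all the way into the slot in the front of the rack's base. Leave the timer, petri dish and beaker alone.

Things in the scene. Friction and masses are not known exactly. Their poses are not given: they have to be found in the camera images.
- probe_1_collar (a point): probe 1: upright, 118 mm tall, 0.2 kg. Steel rod dia 18 mm, 60 mm long; above it a shoulder dia 34, a blue knurled sprung collar dia 36, 26 mm high, then a black cap dia 27 with green band. This point: on the axis, at the centre of the collar when it is not pulled, 80 mm above the rod tip, 38 mm below the cap top. z points to the cap. Starts locked in the block. May be absent
- probe_1_tip (a point): centre of the lower end of probe 1's rod, tapered to dia 10 over its last 6 mm. The collar slides 8 mm up the probe against a spring (5 N rising to 10.5 N); that draws in two small pawls in the rod and the probe comes free on pulling further. Pulled by anything but the collar it stays locked. Let go, the collar springs back down
- probe_2_collar (a point): probe 2: same as probe 1, same point (centre of the collar, 80 mm above the rod tip). May be absent
- probe_2_tip (a point): centre of the lower end of probe 2's rod
- probe_3_collar (a point): probe 3: same as probe 1, same point (centre of the collar, 80 mm above the rod tip). May be absent
- probe_3_tip (a point): centre of the lower end of probe 3's rod
- probe_4_collar (a point): probe 4: same as probe 1, same point (centre of the collar, 80 mm above the rod tip). May be absent
- probe_4_tip (a point): centre of the lower end of probe 4's rod
- dock: calibration block, fixed, grey box 60 x 212 x 70 mm with a blue strip on its front; origin at the centre of its underside, x points to its back, y along the row, z up. Four sockets in a row along y, 56 mm apart (y = -84, -28, 28, 84 mm) in its top; a docked probe stands with its shoulder on the top, its collar centre 90 mm above the table
- probe_rack: storage rack, fixed: aluminium holder bar 44 x 212 mm, top 54 mm above the table, on a black plinth 14 mm high that reaches 65 mm in front (-x) of the row of holders and 30 mm behind. Origin on the table under the middle of the row, x to its back, y along the row, z up. Slot in the plinth at table level, open at the front in the middle: 65 mm wide, 9 high, 60 deep, along x
- holder_1 (a point): mouth of rack holder 1 (on its axis, 54 mm above the table, y = -84 mm in the rack): round upright hole dia about 20 mm, 40 mm deep, with a floor. Any probe may go in any holder. A probe that is home has its collar centre 40 mm above the mouth
- floor_1 (a point): centre of the floor of holder 1, 40 mm below its mouth. 17 mm above the floor a brass spring plunger (5 to 7 N) pokes in 2.5 mm past a rod's surface from the front side (knob on the front face); the rod's taper pushes it aside and it springs into the rod's groove when the rod stands on the floor. Pushing the probe down takes about 10 N
- holder_2 (a point): mouth of holder 2, same as holder 1, at y = -28 mm in the rack
- floor_2 (a point): centre of the floor of holder 2
- holder_3 (a point): mouth of holder 3, same as holder 1, at y = 28 mm in the rack
- floor_3 (a point): centre of the floor of holder 3
- holder_4 (a point): mouth of holder 4, same as holder 1, at y = 84 mm in the rack
- floor_4 (a point): centre of the floor of holder 4
- cartridge_fin (a point): orange upright grip fin of the flat battery cartridge: 28 mm long along x, 12 thick along y, 29 high; this centre is 22 mm above the table when the cartridge lies flat, the fin top 36. The cartridge is a grey slab 90 x 62 x 7 mm, 0.12 kg, front corners rounded; x points from the fin to the nose, 75 mm ahead of this point. Starts flat on the table
- cartridge_nose (a point): middle of the front edge of the cartridge, at half its thickness
- slot_end (a point): middle of the closed end of the rack's slot, 3.5 mm above the table, 60 mm behind the slot's mouth; the cartridge is home when its nose touches here; the fin stays outside
- timer: bystander: white kitchen timer 60 x 62 x 18 mm, origin at the centre of its underside; leave it alone
- petri: bystander: petri dish dia 62 x 15 mm, origin at the centre of its underside; leave it alone
- beaker_50: bystander: small glass beaker dia 45 x 56 mm, origin at the centre of its underside; leave it alone
Not all that is in view belongs to the job. What is shaped like the part that bears probe_4_collar but pink, purple or yellow is not meant.

How it is judged (in metres and radians):
At the end, for the whole second after the job is handed in: every probe present stands upright (within 0.12 rad) with its rod tip within 6 mm of the floor of a rack holder, the nose of the cartridge is within 6 mm of the end of the slot and the cartridge is in line with it (0.08 rad) ((distance between probe_1_tip and floor_1 below 0.006 m or distance between probe_1_tip and floor_2 below 0.006 m or distance between probe_1_tip and floor_3 below 0.006 m or distance between probe_1_tip and floor_4 below 0.006 m) and angle between each of probe_1_collar, probe_2_collar, probe_3_collar, probe_4_collar's own z axis and vertical below 0.12 rad and (distance between probe_2_tip and floor_1 below 0.006 m or distance between probe_2_tip and floor_2 below 0.006 m or distance between probe_2_tip and floor_3 below 0.006 m or distance between probe_2_tip and floor_4 below 0.006 m) and (distance between probe_3_tip and floor_1 below 0.006 m or distance between probe_3_tip and floor_2 below 0.006 m or distance between probe_3_tip and floor_3 below 0.006 m or distance between probe_3_tip and floor_4 below 0.006 m) and (distance between probe_4_tip and floor_1 below 0.006 m or distance between probe_4_tip and floor_2 below 0.006 m or distance between probe_4_tip and floor_3 below 0.006 m or distance between probe_4_tip and floor_4 below 0.006 m) and distance between cartridge_nose and slot_end below 0.006 m and angle between the x axis of cartridge_fin and the x axis of probe_rack, either way round below 0.08 rad); the robot touches nothing.
It fails at once if the timer is shoved more than 4 cm or knocked over (distance of timer from where it was at the start of the episode above 0.04 m or angle between timer's own z axis and vertical above 0.5 rad).
It fails at once if the petri is shoved more than 4 cm or knocked over (distance of petri from where it was at the start of the episode above 0.04 m or angle between petri's own z axis and vertical above 0.5 rad).
It fails at once if the beaker_50 is shoved more than 4 cm or knocked over (distance of beaker_50 from where it was at the start of the episode above 0.04 m or angle between beaker_50's own z axis and vertical above 0.5 rad).
Of probe_1, probe_2, probe_3, probe_4 only 3 to 4 are there at a start; the rules pass over those that are not, and their reading is None.
At some moment in a run one of cartridge may be knocked a few centimetres aside while the robot is not near it.
It also fails if it takes over 210 s, if anything falls off the work surface, if the arm or the gripper's body presses on something with over 40 N, if the wrist force passes 120 N, or if a joint passes its speed limit or range.

## Robot

A 6-joint arm with a two-finger parallel gripper is mounted at the origin on a cart in front of the work surface, level with it; the furniture and walls round the work are solid. World frame = base frame: x ahead of the robot, y to its left, z up, the work surface at z = 0. Lengths are in m, angles in degrees, forces in N, time in s.
With the tool pointing down it reaches from about 0.425 to 0.95 m from the base axis. Payload 3.5 kg.
Tool frame: the origin (TCP) lies on the centre line of the jaws, within the pads' length; the fingertips stand 19 mm ahead of it and the grasp point (between the pads) is the TCP (ctrl.finger_overhang is the distance from the TCP to the fingertips, in m); z points along the fingers, y is the direction in which the jaws open and shut (so a half turn about z gives the same grasp; the last joint's range is limited). The gripper opens to 85 mm and grips with 20 to 120 N. Pads are 22 mm wide; open, the fingers measure 114 mm over their backs; the gripper's body (76 mm by 85 mm) begins 54 mm behind the grasp point. The pads swing forward as they close: fully open they stand 13 mm farther back than shut.
Start: joints at [58.785, 16.404, 90.338, -0, 73.258, -8.594], TCP at [0.26, 0.623, 0.25] pointing down, gripper open.
Joint ranges: [-158.93, 158.93], [-51.34, 127.21], [12.03, 142.37], [-87.48, 267.48], [13.55, 161.25], [-162.69, 162.69]. Speed limits (degrees/s): [159.86, 159.86, 180, 180, 180, 180].

## Interface

Orientations are given as a 3x3 rotation matrix whose columns are the frame's x, y, z axes.
In Python, from workcell import ctrl, cams, job gives the robot as it stands.
- The arm moves only by the tool move_arm, never from a script. Its arguments are lists of equal length, an entry for each row: "delta_rot": the turn, a rotation vector about the world's x, y, z in degrees, a list of three; "slide": the shift along the world's x, y, z in mm, a list of three; "grip": the finger opening in mm, from 0 to 85.4. In form: {"delta_rot": [[ax, ay, az], ...], "slide": [[tx, ty, tz], ...], "grip": [grip, ...]}. A call has 1 to 12 rows; each row is the pose to reach, as a shift and turn from the pose commanded when the call began; what a row does not reach only later rows make up. A row lasts 1/8 s, in which the tool goes at most 62.5 mm and 10.7 degrees, less where a joint would pass 70% of its speed; a pose out of reach is approached as far as the arm can. A call with a gripper value outside its range is refused whole. The fingers move at their own pace and stop on an object; "squeeze" is the grip in N (left out, the last holds). Time passes only in rows, so rows that repeat a pose let the fingers close. It gives the time, the measured TCP pose, the force and the opening at its end, in the units of the state.
- ctrl.get_obs(): the state, without advancing time (a new reading comes with each control period).
- cams.camera(name): name is "scene" or "top"; returns the picture (400x640x3 uint8, red, green, blue); there is no depth.
- cams.calibration(name): a dict with "fx", "fy", "cx", "cy" (pixels), "T" (4x4, takes a point from camera to world coordinates). Camera axes: x right, y down, z forward; pixel columns grow to the right and rows downward; lengths in m; the calibration is good to about 2 mm. A picture is of the moment at which its call begins. calibration takes no time and is no camera call.
- job.close_job(): hands the job in, once; it reports no verdict.
The state is a dict: "time_s": time; "joint_positions": joint angles; "qd": joint speeds; "joint_torque": joint torques, N m; "ee_pos": TCP position; "eef_rot": TCP orientation; "ft_force": force on the tool from outside, world axes, zero at the start; "wrist_torque": the same for the moment, N m; "gripper_width": opening from 0.0 (shut) to 1.0 (fully open).
Only numpy, scipy, OpenCV 4.12 (cv2) and the standard library are available. Lean on these libraries where they do the work, as an engineer would, in place of code of your own. Each camera call takes 0.05 s, during which the arm holds its last target. There are 200 camera calls.

## Working session

There is one attempt and no reset: what is moved stays moved. The work goes in short steps, Python scripts to look and compute and a tool call to move; the robot and the scene stay as the last step left them, time stands still between calls to the robot, and variables do not carry over. Pictures are saved under pics/ and viewed, about 12 in all and at most 16, crops included, and the job is handed in when it is done.

Besides the shell and the picture viewer there is one more tool, called after "Emit:" by a JSON object that holds its "api" and its "payload", one argument or row to a line. move_arm: Moves the arm, as the interface text tells. Its arguments: {"type":"object","properties":{"delta_rot":{"type":"array"},"slide":{"type":"array"},"grip":{"type":"array"},"squeeze":{"type":"number"}},"required":["delta_rot","slide","grip"]}

```bash
mkdir -p pics; python3 - <<'E'
from workcell import ctrl,cams,job
import cv2,numpy as np
np.set_printoptions(precision=4,suppress=True)
for n in("scene","top"):
    cv2.imwrite(f"pics/{n}0.png",cams.camera(n)[:,:,::-1]); print(n,cams.calibration(n))
o=ctrl.get_obs();print(o)
E
```

```text
scene {'fx': 363.40694376671473, 'fy': 363.40694376671473, 'cx': 326.5037302760462, 'cy': 199.47916971022454, 'T': array([[ 0.5686, -0.6187,  0.5422,  0.0633],
       [-0.8226, -0.4319,  0.3698, -0.3102],
       [ 0.0054, -0.6563, -0.7545,  0.7797],
       [ 0.    ,  0.    ,  0.    ,  1.    ]])}
top {'fx': 473.3011031325121, 'fy': 473.3011031325121, 'cx': 318.6701859520218, 'cy': 191.53756615583717, 'T': array([[ 0.0014, -0.9877,  0.1562,  0.3788],
       [-0.9996,  0.0031,  0.0288,  0.0211],
       [-0.0289, -0.1561, -0.9873,  1.2669],
       [ 0.    ,  0.    ,  0.    ,  1.    ]])}
{'time_s': 0.1, 'joint_positions': array([58.7851, 16.4485, 90.4135, -0.0001, 73.2599, -8.5964]), 'qd': array([-0.0563, -0.011 , -0.1625,  0.0125,  0.0296,  0.0488]), 'joint_torque': array([  0.0003, -40.7296, -29.3699,  -0.0001,   0.0035,   0.    ]), 'ee_pos': array([0.2593, 0.6226, 0.2491]), 'eef_rot': array([[-0.9231,  0.3846, -0.0011],
       [ 0.3846,  0.9231, -0.0018],
       [ 0.0003, -0.0021, -1.    ]]), 'ft_force': array([ 0.8071, -0.2169,  1.0454]), 'wrist_torque': array([-0.039 , -0.0054,  0.0163]), 'gripper_width': 1.0019401107978685}
```

View pics/scene0.png

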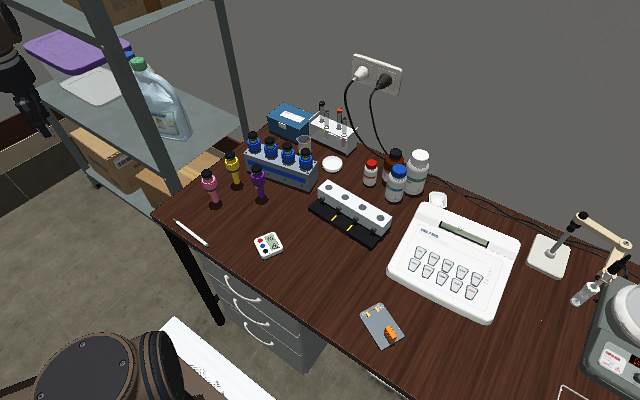

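View pics/top0.png

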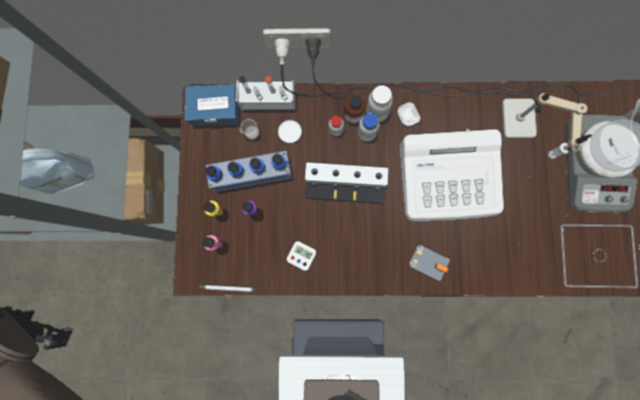

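Seen: four blue-collared probes in the dock (top image ~ (213,172)…(278,161)); decoys are pink (211,243), yellow (213,209), purple (249,208). The rack is at (346,182), the cartridge at (430,262) with its orange fin at (441,267), and the timer at (301,256). Next, a close crop.

```bash
python3 - <<'E'
import cv2,numpy as np
t=cv2.imread("pics/top0.png");s=cv2.imread("pics/scene0.png")
def crop(im,x,y,w,h,k): return cv2.resize(im[y:y+h,x:x+w],None,fx=k,fy=k,interpolation=cv2.INTER_CUBIC)
a=crop(t,195,140,200,70,4)
b=np.hstack([crop(t,400,235,60,50,6),crop(s,350,295,73,50,6)[:, :440]])
b=b[:, :800]
c=np.zeros((a.shape[0]+b.shape[0],800,3),np.uint8);c[:a.shape[0]]=a;c[a.shape[0]:,:b.shape[1]]=b
cv2.imwrite("pics/c1.png",c)
cv2.imwrite("pics/c2.png",crop(s,235,120,160,120,5))
E
```

```text
(no output)
```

View pics/c1.png

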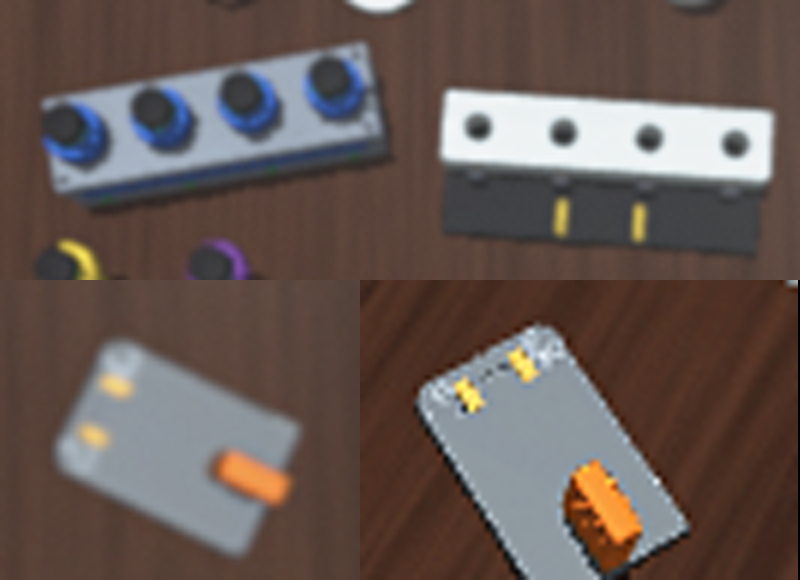

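View pics/c2.png

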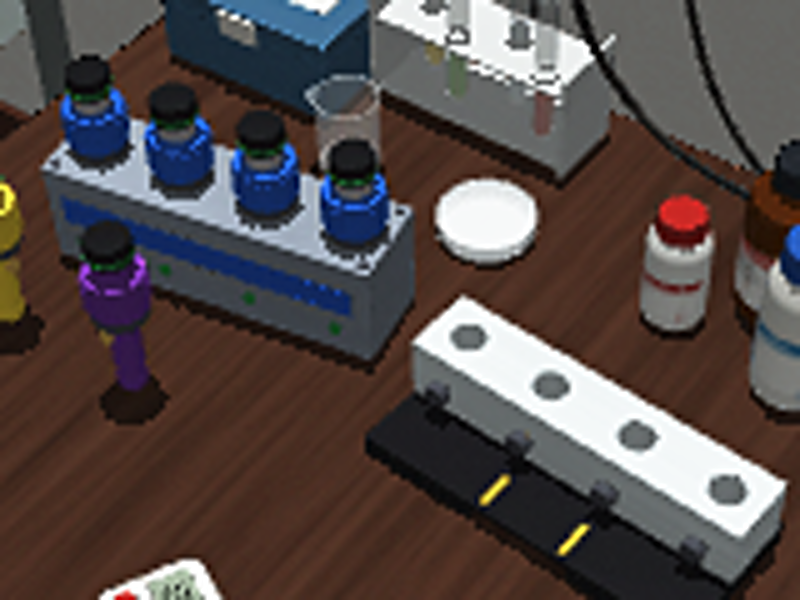

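Four blue probes are docked (c2: (95,120), (178,148), (265,178), (355,205)) and four holders are empty. The purple, yellow and pink ones stand free on the table, so they are decoys. I'll fit the poses from points in both views.

```bash
cat >h.py <<'E'
import numpy as np,cv2
from scipy.optimize import least_squares
from workcell import cams
C={n:cams.calibration(n) for n in("top","scene")}
def proj(n,P):
    c=C[n];P=np.atleast_2d(P);T=c["T"];q=(P-T[:3,3])@T[:3,:3]
    return np.c_[c["fx"]*q[:,0]/q[:,2]+c["cx"],c["fy"]*q[:,1]/q[:,2]+c["cy"]]
def ray(n,uv,z):
    c=C[n];d=c["T"][:3,:3]@[(uv[0]-c["cx"])/c["fx"],(uv[1]-c["cy"])/c["fy"],1];p=c["T"][:3,3]
    return p+d*(z-p[2])/d[2]
def world(p,L):
    c,s=np.cos(p[2]),np.sin(p[2]);L=np.atleast_2d(L).astype(float)/1000
    return np.c_[p[0]+c*L[:,0]-s*L[:,1],p[1]+s*L[:,0]+c*L[:,1],L[:,2]]
def crop(u,off,k): return (np.array(u,float)+.5)/k-.5+np.array(off)
def fit(obs,x0):
    # obs: (cam, pixel, local mm)
    f=lambda p:np.concatenate([(proj(n,world(p,L))[0]-u) for n,u,L in obs])
    r=least_squares(f,x0,loss="soft_l1");return r.x,f(r.x).reshape(-1,2)
E
python3 - <<'E'
from h import *
np.set_printoptions(precision=4,suppress=True)
ct=lambda u:crop(u,(195,140),4); cs=lambda u:crop(u,(235,120),5)
# world +y is image left in top -> local +y is image left
rack=[("top",ct(u),(0,y,54)) for u,y in zip([(478,127),(564,132),(650,138),(735,144)],(84,28,-28,-84))]
rack+=[("scene",cs(u),(0,y,54)) for u,y in zip([(469,337),(550,386),(637,436),(727,490)],(84,28,-28,-84))]
p,r=fit(rack,[.75,0,0]);print("rack",p[:2],np.degrees(p[2]));print(r)
print(world(p,[(0,y,54) for y in(84,28,-28,-84)]),"slot_end",world(p,[(-5,0,3.5)]))
dock=[("top",ct(u),L) for u,L in [((42,100),(30,106,70)),((367,43),(30,-106,70)),((57,192),(-30,106,70))]]
dock+=[("scene",cs(u),L) for u,L in [((45,166),(-30,106,70)),((412,211),(30,-106,70)),((372,272),(-30,-106,70))]]
d1,r=fit(dock,[.75,.2,0]);print("dock corners",d1[:2],np.degrees(d1[2]));print(r)
caps=[("top",ct(u),(0,y,128)) for u,y in zip([(66,122),(154,106),(240,91),(328,75)],(84,28,-28,-84))]
caps+=[("scene",cs(u),(0,y,128)) for u,y in zip([(88,72),(172,99),(261,127),(351,155)],(84,28,-28,-84))]
d2,r=fit(caps,[.75,.2,0]);print("dock caps",d2[:2],np.degrees(d2[2]));print(r)
d,_=fit(dock+caps,d1);print("both",d[:2],np.degrees(d[2]));print(world(d,[(0,y,90) for y in(84,28,-28,-84)]))
k=lambda u:crop(u,(400,235),6); m=lambda u:crop(u,(350,295),6)
cart=[("top",k((300,143)),(-15,-31,7)),("top",k((240,275)),(-15,31,7)),("top",k((253,197)),(0,0,36)),("top",k((87,119)),(75,0,7)),
("scene",m((328,245)),(-15,-31,7)),("scene",m((247,218)),(0,0,36)),("scene",m((123,73)),(75,0,7))]
c,r=fit(cart,[.53,-.25,1]);print("cart",c[:2],np.degrees(c[2]),"nose",world(c,[(75,0,3.5)]));print(r)
for n,u in(("timer",(301,258)),("petri",(290,131)),("beaker",(250,130)),("purple",(250,208)),("yellow",(213,209)),("pink",(211,243))):print(n,ray("top",u,.03))
E
```

```text
rack [ 0.6184 -0.016 ] -4.1458154214468115
[[ 0.2697 -0.1627]
 [ 0.1564  0.0167]
 [ 0.1208 -0.0488]
 [ 0.4134 -0.109 ]
 [-0.313  -0.0491]
 [-0.1032 -0.1547]
 [-0.3004  0.0082]
 [-0.2459 -0.1257]]
[[ 0.6245  0.0677  0.054 ]
 [ 0.6205  0.0119  0.054 ]
 [ 0.6164 -0.044   0.054 ]
 [ 0.6124 -0.0998  0.054 ]] slot_end [[ 0.6135 -0.0157  0.0035]]
dock corners [0.6292 0.2401] 10.25341316722293
[[ 0.7761  0.0481]
 [-0.3416 -0.2741]
 [ 0.2477 -0.5944]
 [-0.9289  0.2762]
 [ 0.4518 -0.6613]
 [-0.8862  0.7182]]
dock caps [0.6277 0.2388] 9.9029847921154
[[-0.5112  0.0687]
 [-0.1993  0.1486]
 [ 0.6159 -0.0221]
 [ 0.9343  0.0567]
 [-0.4368 -0.3495]
 [-0.033  -0.3003]
 [-0.1032 -0.2844]
 [ 0.177  -0.0941]]
both [0.6283 0.2393] 10.082319133120917
[[0.6135 0.322  0.09  ]
 [0.6233 0.2669 0.09  ]
 [0.6332 0.2118 0.09  ]
 [0.643  0.1566 0.09  ]]
cart [ 0.3775 -0.2584] 62.90746693830299 nose [[ 0.4116 -0.1917  0.0035]]
[[ 0.3476  0.6434]
 [ 0.2918  0.0795]
 [ 0.4526 -0.3166]
 [-0.5253 -0.5429]
 [ 0.3851  0.0304]
 [-0.3067 -0.046 ]
 [-0.63   -0.1505]]
timer [0.4002 0.1028 0.03  ]
petri [0.7406 0.135  0.03  ]
beaker [0.7442 0.2439 0.03  ]
purple [0.531  0.2387 0.03  ]
yellow [0.5285 0.3371 0.03  ]
pink [0.4389 0.3391 0.03  ]
```

Emit:
{"api": "move_arm", "payload": {
  "delta_rot": [
    [0,0,-10],
    [0,0,-20],
    [0,0,-30],
    [0,0,-40],
    [0,0,-50],
    [0,0,-57.3],
    [0,0,-57.3],
    [0,0,-57.3],
    [0,0,-57.3],
    [0,0,-57.3],
    [0,0,-57.3],
    [0,0,-57.3]
  ],
  "slide": [
    [38,-46,0],
    [77,-93,0],
    [115,-140,0],
    [153,-186,0],
    [192,-233,0],
    [230,-280,0],
    [268,-326,0],
    [306,-373,0],
    [345,-420,0],
    [383,-466,0],
    [383,-466,0],
    [383,-466,0]
  ],
  "grip": [60,60,60,60,60,60,60,60,60,60,60,60],
  "squeeze": 60
}}

```text
time_s: 1.6
ee_pos: [0.6421, 0.1572, 0.2495]
eef_rot: [[-0.174, 0.985, -0.002], [0.985, 0.174, 0.0], [0.001, -0.002, -1.0]]
ft_force: [0.1, 0.0, 0.2]
gripper_width: 0.701
```

Emit:
{"api": "move_arm", "payload": {
  "delta_rot": [
    [0,0,0],
    [0,0,0],
    [0,0,0],
    [0,0,0],
    [0,0,0],
    [0,0,0],
    [0,0,0],
    [0,0,0],
    [0,0,0],
    [0,0,0]
  ],
  "slide": [
    [0,0,-50],
    [0,0,-95],
    [0,0,-130],
    [0,0,-150],
    [0,0,-154],
    [0,0,-154],
    [0,0,-154],
    [0,0,-154],
    [0,0,-154],
    [0,0,-154]
  ],
  "grip": [60,60,60,60,60,60,30,30,30,30]
}}

```text
time_s: 2.85
ee_pos: [0.6439, 0.1572, 0.0986]
eef_rot: [[-0.175, 0.985, 0.003], [0.985, 0.175, 0.0], [-0.0, 0.003, -1.0]]
ft_force: [-0.4, -0.9, 5.8]
gripper_width: 0.395
```

```bash
python3 - <<'E'
from workcell import ctrl,cams
import cv2
o=ctrl.get_obs();print(o["gripper_width"],o["ft_force"],o["ee_pos"])
s=cams.camera("scene")[:,:,::-1]
cv2.imwrite("pics/g1.png",cv2.resize(s[110:200,230:350],None,fx=6,fy=6,interpolation=cv2.INTER_CUBIC))
E
```

```text
0.3945274207788297 [-0.44658365 -0.88911339  5.84232853] [0.64388345 0.15719101 0.09861585]
```

View pics/g1.png

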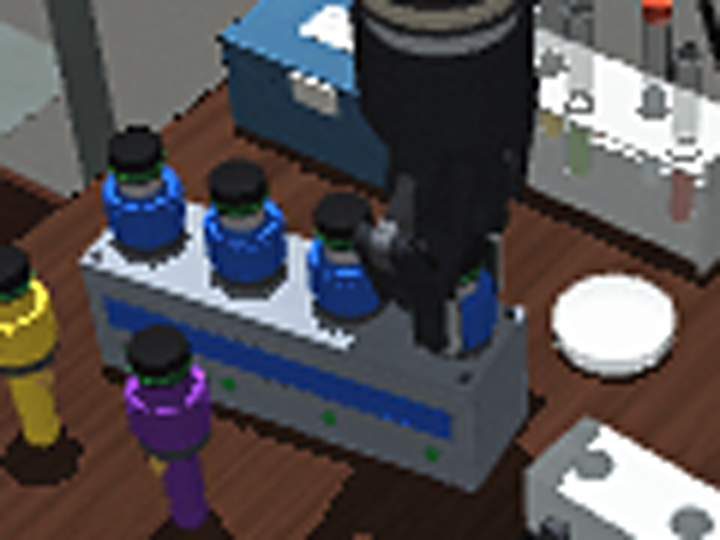

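Picture g1 shows the finger pads on the blue collar of the right-hand probe (460,310) with the fingertip just above the block. I'll pull up.

Emit:
{"api": "move_arm", "payload": {
  "delta_rot": [
    [0,0,0],
    [0,0,0],
    [0,0,0],
    [0,0,0],
    [0,0,0],
    [0,0,0],
    [0,0,0],
    [0,0,0],
    [0,0,0]
  ],
  "slide": [
    [0,0,4],
    [0,0,7],
    [0,0,10],
    [0,0,13],
    [0,0,16],
    [0,0,20],
    [0,0,30],
    [0,0,45],
    [0,0,45]
  ],
  "grip": [30,30,30,30,30,30,30,30,30]
}}

```text
time_s: 4.03
ee_pos: [0.6426, 0.1572, 0.1433]
eef_rot: [[-0.175, 0.985, 0.0], [0.985, 0.175, -0.0], [-0.0, 0.0, -1.0]]
ft_force: [1.2, 0.6, -1.3]
gripper_width: 0.397
```

Emit:
{"api": "move_arm", "payload": {
  "delta_rot": [
    [0,0,0],
    [0,0,0],
    [0,0,0],
    [0,0,0]
  ],
  "slide": [
    [0,0,45],
    [0,0,90],
    [0,0,104],
    [0,0,104]
  ],
  "grip": [30,30,30,30]
}}

```text
time_s: 4.53
ee_pos: [0.6425, 0.1571, 0.246]
eef_rot: [[-0.175, 0.985, 0.001], [0.985, 0.175, 0.0], [-0.0, 0.001, -1.0]]
ft_force: [-0.9, -0.0, -2.9]
gripper_width: 0.395
```

```bash
python3 - <<'E'
from workcell import ctrl,cams
from h import *
o=ctrl.get_obs();print(o["gripper_width"],o["ft_force"],o["ee_pos"])
s=cams.camera("scene")[:,:,::-1]
for z in(.16,.2,.245): print(proj("scene",[*o["ee_pos"][:2],z]))
cv2.imwrite("pics/g2.png",cv2.resize(s[80:180,250:350],None,fx=6,fy=6,interpolation=cv2.INTER_CUBIC))
E
```

```text
0.3945865269866699 [-8.71399453e-01 -2.39071380e-03 -2.94080783e+00] [0.64246499 0.15710874 0.2459813 ]
[[304.25794922 141.04748129]]
[[303.61580996 128.81702592]]
[[302.84135927 114.06651131]]
```

View pics/g2.png

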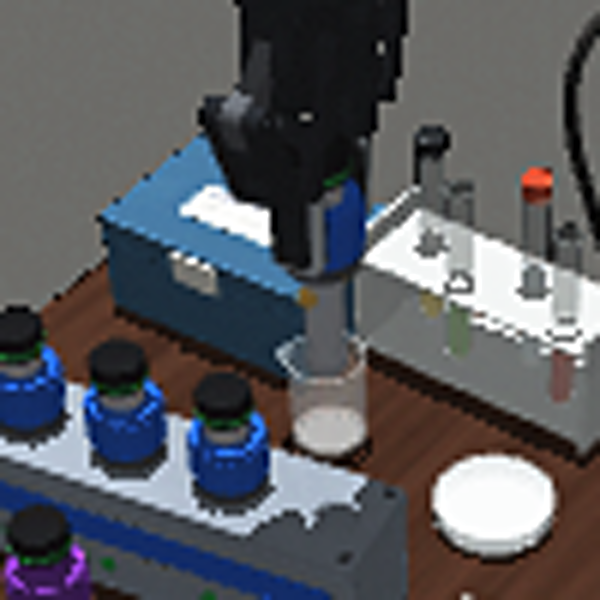

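Picture g2 shows the probe out and hanging upright, rod at crop x≈325 (303.8 px) against 304.1 expected, tip about 86 mm below the TCP. On to the far holder.

Emit:
{"api": "move_arm", "payload": {
  "delta_rot": [
    [0,0,-3],
    [0,0,-6],
    [0,0,-9],
    [0,0,-12],
    [0,0,-14.2],
    [0,0,-14.2],
    [0,0,-14.2],
    [0,0,-14.2],
    [0,0,-14.2],
    [0,0,-14.2]
  ],
  "slide": [
    [-6,-50,0],
    [-12,-100,0],
    [-18,-150,0],
    [-24,-200,0],
    [-30,-245,0],
    [-30,-257,0],
    [-30,-257,-20],
    [-30,-257,-60],
    [-30,-257,-85],
    [-30,-257,-85]
  ],
  "grip": [30,30,30,30,30,30,30,30,30,30]
}}

```text
time_s: 5.82
ee_pos: [0.6098, -0.0973, 0.1549]
eef_rot: [[0.07, 0.998, -0.009], [0.998, -0.07, 0.004], [0.003, -0.01, -1.0]]
ft_force: [0.4, 0.3, -2.1]
gripper_width: 0.401
```

```bash
python3 - <<'E'
from workcell import ctrl,cams
from h import *
o=ctrl.get_obs();print(o["gripper_width"],o["ft_force"],o["ee_pos"])
print(proj("scene",[[.6124,-.0998,.054],[.6124,-.0998,.074]]),proj("top",[.6124,-.0998,.054]))
for n,(x,y) in(("scene",(330,155)),("top",(340,130))):
    s=cams.camera(n)[y:y+90,x:x+75,::-1]
    cv2.imwrite(f"pics/p_{n}.png",s)
a=[cv2.resize(cv2.imread(f"pics/p_{n}.png"),None,fx=5.3,fy=5.3,interpolation=cv2.INTER_CUBIC) for n in("scene","top")]
cv2.imwrite("pics/g3.png",np.hstack(a))
E
```

```text
0.4012584724069848 [ 0.44917732  0.27210997 -2.08139705] [ 0.60979617 -0.09727136  0.15486115]
[[379.75262379 217.46441445]
 [380.68057402 212.50986527]] [[378.78099545 175.5062925 ]]
```

View pics/g3.png

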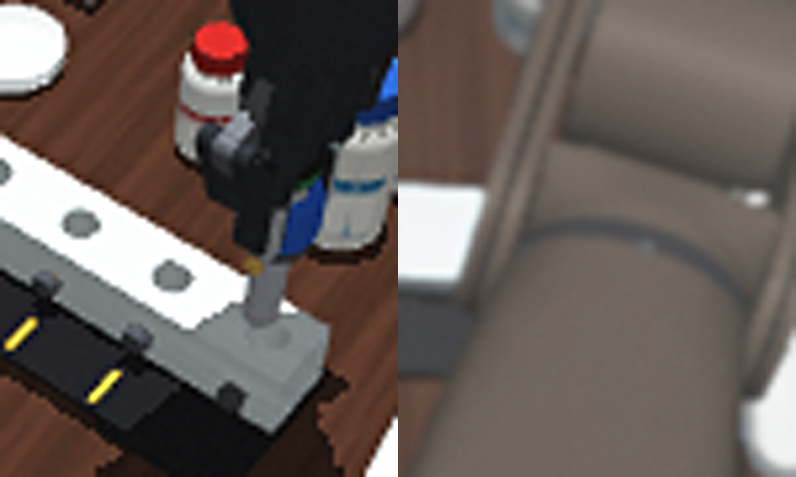

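Picture g3: the rod tip is above holder mouth 4, at crop (262,322) with the mouth at (270,335), still settling. I'll let it settle, then insert.

Emit:
{"api": "move_arm", "payload": {
  "delta_rot": [
    [0,0,0],
    [0,0,0],
    [0,0,0],
    [0,0,0],
    [0,0,0],
    [0,0,0],
    [0,0,0]
  ],
  "slide": [
    [0,0,0],
    [0,0,0],
    [0,0,-5],
    [0,0,-12],
    [0,0,-20],
    [0,0,-28],
    [0,0,-28]
  ],
  "grip": [30,30,30,30,30,30,30]
}}

```text
time_s: 6.8
ee_pos: [0.6122, -0.0999, 0.1311]
eef_rot: [[0.072, 0.997, -0.001], [0.997, -0.072, 0.0], [0.0, -0.001, -1.0]]
ft_force: [0.9, 0.3, -2.0]
gripper_width: 0.399
```

Entered freely (tip at about 0.045). Continuing down.

Emit:
{"api": "move_arm", "payload": {
  "delta_rot": [
    [0,0,0],
    [0,0,0],
    [0,0,0],
    [0,0,0],
    [0,0,0],
    [0,0,0],
    [0,0,0],
    [0,0,0]
  ],
  "slide": [
    [0,0,-8],
    [0,0,-16],
    [0,0,-22],
    [0,0,-28],
    [0,0,-33],
    [0,0,-38],
    [0,0,-42],
    [0,0,-42]
  ],
  "grip": [30,30,30,30,30,30,30,30]
}}

```text
time_s: 7.8
ee_pos: [0.6153, -0.1012, 0.1019]
eef_rot: [[0.07, 0.998, 0.001], [0.998, -0.07, -0.002], [-0.002, 0.002, -1.0]]
ft_force: [-14.9, 2.8, 42.1]
gripper_width: 0.398
```

Emit:
{"api": "move_arm", "payload": {
  "delta_rot": [
    [0,0,0],
    [0,0,0],
    [0,0,0],
    [0,0,0],
    [0,0,0],
    [0,0,0],
    [0,0,0],
    [0,0,0],
    [0,0,0]
  ],
  "slide": [
    [0,0,10],
    [0,0,10],
    [0,0,10],
    [0,0,10],
    [0,0,50],
    [0,0,110],
    [0,0,155],
    [0,0,155],
    [0,0,155]
  ],
  "grip": [30,60,60,60,60,60,60,60,60]
}}

```text
time_s: 8.93
ee_pos: [0.612, -0.0998, 0.2438]
eef_rot: [[0.072, 0.997, -0.002], [0.997, -0.072, 0.001], [0.001, -0.002, -1.0]]
ft_force: [0.1, 0.0, -0.8]
gripper_width: 0.706
```

Emit:
{"api": "move_arm", "payload": {
  "delta_rot": [
    [0,0,3],
    [0,0,6],
    [0,0,9],
    [0,0,12],
    [0,0,14.2],
    [0,0,14.2],
    [0,0,14.2],
    [0,0,14.2]
  ],
  "slide": [
    [3,52,0],
    [7,104,0],
    [10,156,0],
    [13,208,0],
    [17,260,0],
    [20,312,0],
    [20,312,0],
    [20,312,0]
  ],
  "grip": [60,60,60,60,60,60,60,60]
}}

```text
time_s: 9.93
ee_pos: [0.6317, 0.2116, 0.2427]
eef_rot: [[-0.175, 0.984, -0.004], [0.984, 0.175, -0.001], [-0.001, -0.004, -1.0]]
ft_force: [0.3, -0.7, 0.7]
gripper_width: 0.699
```

```bash
python3 - <<'E'
from h import *
o=cams.camera("scene")[:,:,::-1]
p=world((.6184,-.016,np.radians(-4.146)),[(0,-84,z) for z in(54,94,132)]);print(proj("scene",p))
cv2.imwrite("pics/g4.png",cv2.resize(o[165:250,300:420],None,fx=6,fy=6,interpolation=cv2.INTER_CUBIC))
t=cams.camera("top")[:,:,::-1];print(proj("top",p))
cv2.imwrite("pics/t4.png",t)
E
```

```text
[[379.73171121 217.47946654]
 [381.61834042 207.4030343 ]
 [383.53270315 197.17847822]]
[[378.77386289 175.53392852]
 [380.30715577 172.52121866]
 [381.86103343 169.46806254]]
```

View pics/g4.png

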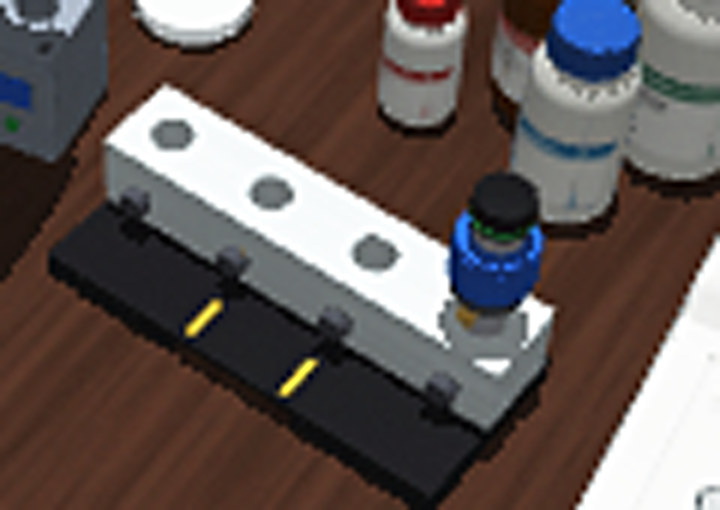

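Picture g4: probe 1 stands in the right-end holder, cap top at about (505,195) in the crop where (504,196) is expected when home. Next probe.

Emit:
{"api": "move_arm", "payload": {
  "delta_rot": [
    [0,0,0],
    [0,0,0],
    [0,0,0],
    [0,0,0],
    [0,0,0],
    [0,0,0],
    [0,0,0],
    [0,0,0],
    [0,0,0],
    [0,0,0]
  ],
  "slide": [
    [0,0,-50],
    [0,0,-95],
    [0,0,-130],
    [0,0,-147],
    [0,0,-149],
    [0,0,-149],
    [0,0,-149],
    [0,0,-149],
    [0,0,-149],
    [0,0,-149]
  ],
  "grip": [60,60,60,60,60,60,30,30,30,30]
}}

```text
time_s: 11.28
ee_pos: [0.634, 0.2124, 0.0986]
eef_rot: [[-0.175, 0.985, 0.004], [0.985, 0.175, 0.001], [-0.0, 0.004, -1.0]]
ft_force: [0.1, 0.2, 6.6]
gripper_width: 0.401
```

Emit:
{"api": "move_arm", "payload": {
  "delta_rot": [
    [0,0,0],
    [0,0,0],
    [0,0,0],
    [0,0,0],
    [0,0,0],
    [0,0,0],
    [0,0,0],
    [0,0,0],
    [0,0,0],
    [0,0,0],
    [0,0,0]
  ],
  "slide": [
    [0,0,4],
    [0,0,7],
    [0,0,10],
    [0,0,13],
    [0,0,16],
    [0,0,20],
    [0,0,30],
    [0,0,60],
    [0,0,105],
    [0,0,149],
    [0,0,149]
  ],
  "grip": [30,30,30,30,30,30,30,30,30,30,30]
}}

```text
time_s: 12.65
ee_pos: [0.6341, 0.2125, 0.2509]
eef_rot: [[-0.175, 0.984, 0.007], [0.985, 0.175, 0.001], [-0.0, 0.008, -1.0]]
ft_force: [-0.1, -1.1, -1.2]
gripper_width: 0.405
```

Emit:
{"api": "move_arm", "payload": {
  "delta_rot": [
    [0,0,-3],
    [0,0,-6],
    [0,0,-9],
    [0,0,-12],
    [0,0,-14.2],
    [0,0,-14.2],
    [0,0,-14.2],
    [0,0,-14.2],
    [0,0,-14.2],
    [0,0,-14.2],
    [0,0,-14.2],
    [0,0,-14.2]
  ],
  "slide": [
    [-3,-50,0],
    [-6,-100,0],
    [-9,-150,0],
    [-12,-200,0],
    [-15,-245,0],
    [-16,-256,0],
    [-16,-256,-20],
    [-16,-256,-60],
    [-16,-256,-82],
    [-16,-256,-85],
    [-16,-256,-85],
    [-16,-256,-85]
  ],
  "grip": [30,30,30,30,30,30,30,30,30,30,30,30]
}}

```text
time_s: 14.15
ee_pos: [0.6174, -0.0436, 0.1617]
eef_rot: [[0.071, 0.997, 0.002], [0.997, -0.071, -0.0], [-0.0, 0.002, -1.0]]
ft_force: [-0.6, -0.9, -2.3]
gripper_width: 0.401
```

Emit:
{"api": "move_arm", "payload": {
  "delta_rot": [
    [0,0,0],
    [0,0,0],
    [0,0,0],
    [0,0,0],
    [0,0,0]
  ],
  "slide": [
    [0,0,-5],
    [0,0,-12],
    [0,0,-20],
    [0,0,-28],
    [0,0,-28]
  ],
  "grip": [30,30,30,30,30]
}}

```text
time_s: 14.78
ee_pos: [0.6162, -0.044, 0.1311]
eef_rot: [[0.072, 0.997, -0.001], [0.997, -0.072, 0.0], [0.0, -0.001, -1.0]]
ft_force: [0.7, -0.2, -1.4]
gripper_width: 0.396
```

Emit:
{"api": "move_arm", "payload": {
  "delta_rot": [
    [0,0,0],
    [0,0,0],
    [0,0,0],
    [0,0,0],
    [0,0,0],
    [0,0,0],
    [0,0,0]
  ],
  "slide": [
    [0,0,-8],
    [0,0,-16],
    [0,0,-22],
    [0,0,-28],
    [0,0,-33],
    [0,0,-38],
    [0,0,-40]
  ],
  "grip": [30,30,30,30,30,30,30]
}}

```text
time_s: 15.65
ee_pos: [0.619, -0.0447, 0.102]
eef_rot: [[0.071, 0.997, 0.001], [0.997, -0.071, -0.002], [-0.001, 0.001, -1.0]]
ft_force: [-14.6, 1.0, 41.1]
gripper_width: 0.398
```

Emit:
{"api": "move_arm", "payload": {
  "delta_rot": [
    [0,0,0],
    [0,0,0],
    [0,0,0],
    [0,0,0],
    [0,0,0],
    [0,0,0],
    [0,0,0]
  ],
  "slide": [
    [0,0,8],
    [0,0,8],
    [0,0,8],
    [0,0,8],
    [0,0,50],
    [0,0,110],
    [0,0,153]
  ],
  "grip": [30,60,60,60,60,60,60]
}}

```text
time_s: 16.52
ee_pos: [0.617, -0.044, 0.2475]
eef_rot: [[0.072, 0.997, 0.002], [0.997, -0.072, -0.0], [-0.0, 0.002, -1.0]]
ft_force: [0.1, -1.0, 0.2]
gripper_width: 0.697
```

Emit:
{"api": "move_arm", "payload": {
  "delta_rot": [
    [0,0,3],
    [0,0,6],
    [0,0,9],
    [0,0,12],
    [0,0,14.2],
    [0,0,14.2],
    [0,0,14.2],
    [0,0,14.2]
  ],
  "slide": [
    [1,52,0],
    [2,104,0],
    [3,156,0],
    [4,208,0],
    [5,260,0],
    [6,311,0],
    [6,311,0],
    [6,311,0]
  ],
  "grip": [60,60,60,60,60,60,60,60]
}}

```text
time_s: 17.52
ee_pos: [0.6224, 0.2667, 0.2444]
eef_rot: [[-0.175, 0.984, -0.001], [0.984, 0.175, -0.001], [-0.001, -0.001, -1.0]]
ft_force: [-0.4, -0.3, -0.1]
gripper_width: 0.699
```

Emit:
{"api": "move_arm", "payload": {
  "delta_rot": [
    [0,0,0],
    [0,0,0],
    [0,0,0],
    [0,0,0],
    [0,0,0],
    [0,0,0],
    [0,0,0],
    [0,0,0],
    [0,0,0],
    [0,0,0]
  ],
  "slide": [
    [0,0,-50],
    [0,0,-95],
    [0,0,-130],
    [0,0,-147],
    [0,0,-149],
    [0,0,-149],
    [0,0,-149],
    [0,0,-149],
    [0,0,-149],
    [0,0,-149]
  ],
  "grip": [60,60,60,60,60,60,30,30,30,30]
}}

```text
time_s: 18.77
ee_pos: [0.6239, 0.2675, 0.0987]
eef_rot: [[-0.175, 0.985, 0.004], [0.985, 0.175, 0.001], [0.0, 0.004, -1.0]]
ft_force: [-1.3, -0.4, 5.9]
gripper_width: 0.399
```

Emit:
{"api": "move_arm", "payload": {
  "delta_rot": [
    [0,0,0],
    [0,0,0],
    [0,0,0],
    [0,0,0],
    [0,0,0],
    [0,0,0],
    [0,0,0],
    [0,0,0],
    [0,0,0],
    [0,0,0],
    [0,0,0]
  ],
  "slide": [
    [0,0,4],
    [0,0,7],
    [0,0,10],
    [0,0,13],
    [0,0,16],
    [0,0,20],
    [0,0,30],
    [0,0,60],
    [0,0,105],
    [0,0,149],
    [0,0,149]
  ],
  "grip": [30,30,30,30,30,30,30,30,30,30,30]
}}

```text
time_s: 20.15
ee_pos: [0.624, 0.2676, 0.2508]
eef_rot: [[-0.175, 0.984, 0.007], [0.985, 0.175, 0.002], [0.001, 0.007, -1.0]]
ft_force: [0.5, -0.2, -1.6]
gripper_width: 0.402
```

Emit:
{"api": "move_arm", "payload": {
  "delta_rot": [
    [0,0,-3],
    [0,0,-6],
    [0,0,-9],
    [0,0,-12],
    [0,0,-14.2],
    [0,0,-14.2],
    [0,0,-14.2],
    [0,0,-14.2],
    [0,0,-14.2],
    [0,0,-14.2],
    [0,0,-14.2],
    [0,0,-14.2]
  ],
  "slide": [
    [0,-50,0],
    [-1,-100,0],
    [-1,-150,0],
    [-2,-200,0],
    [-2,-245,0],
    [-2,-255,0],
    [-2,-255,-20],
    [-2,-255,-60],
    [-2,-255,-82],
    [-2,-255,-85],
    [-2,-255,-85],
    [-2,-255,-85]
  ],
  "grip": [30,30,30,30,30,30,30,30,30,30,30,30]
}}

```text
time_s: 21.65
ee_pos: [0.6214, 0.0125, 0.1617]
eef_rot: [[0.071, 0.997, 0.002], [0.997, -0.071, -0.0], [-0.0, 0.002, -1.0]]
ft_force: [0.0, 0.9, -1.3]
gripper_width: 0.398
```

Emit:
{"api": "move_arm", "payload": {
  "delta_rot": [
    [0,0,0],
    [0,0,0],
    [0,0,0],
    [0,0,0],
    [0,0,0]
  ],
  "slide": [
    [0,0,-5],
    [0,0,-12],
    [0,0,-20],
    [0,0,-28],
    [0,0,-28]
  ],
  "grip": [30,30,30,30,30]
}}

```text
time_s: 22.28
ee_pos: [0.6202, 0.0119, 0.1311]
eef_rot: [[0.072, 0.997, -0.001], [0.997, -0.072, -0.0], [-0.0, -0.001, -1.0]]
ft_force: [0.0, -0.7, -1.3]
gripper_width: 0.401
```

Emit:
{"api": "move_arm", "payload": {
  "delta_rot": [
    [0,0,0],
    [0,0,0],
    [0,0,0],
    [0,0,0],
    [0,0,0],
    [0,0,0],
    [0,0,0]
  ],
  "slide": [
    [0,0,-8],
    [0,0,-16],
    [0,0,-22],
    [0,0,-28],
    [0,0,-33],
    [0,0,-38],
    [0,0,-40]
  ],
  "grip": [30,30,30,30,30,30,30]
}}

```text
time_s: 23.15
ee_pos: [0.6229, 0.0115, 0.102]
eef_rot: [[0.071, 0.998, 0.001], [0.998, -0.071, -0.001], [-0.001, 0.001, -1.0]]
ft_force: [-15.1, 0.5, 41.9]
gripper_width: 0.398
```

Emit:
{"api": "move_arm", "payload": {
  "delta_rot": [
    [0,0,0],
    [0,0,0],
    [0,0,0],
    [0,0,0],
    [0,0,0],
    [0,0,0],
    [0,0,0]
  ],
  "slide": [
    [0,0,8],
    [0,0,8],
    [0,0,8],
    [0,0,8],
    [0,0,50],
    [0,0,110],
    [0,0,153]
  ],
  "grip": [30,60,60,60,60,60,60]
}}

```text
time_s: 24.02
ee_pos: [0.6211, 0.012, 0.2475]
eef_rot: [[0.072, 0.997, 0.002], [0.997, -0.072, -0.0], [-0.0, 0.002, -1.0]]
ft_force: [0.3, -0.0, 0.2]
gripper_width: 0.706
```

Emit:
{"api": "move_arm", "payload": {
  "delta_rot": [
    [0,0,3],
    [0,0,6],
    [0,0,9],
    [0,0,12],
    [0,0,14.2],
    [0,0,14.2],
    [0,0,14.2],
    [0,0,14.2]
  ],
  "slide": [
    [-1,52,0],
    [-2,104,0],
    [-3,156,0],
    [-4,208,0],
    [-6,260,0],
    [-7,310,0],
    [-7,310,0],
    [-7,310,0]
  ],
  "grip": [60,60,60,60,60,60,60,60]
}}

```text
time_s: 25.02
ee_pos: [0.6134, 0.3217, 0.2443]
eef_rot: [[-0.175, 0.984, -0.001], [0.984, 0.175, -0.001], [-0.001, -0.001, -1.0]]
ft_force: [0.2, -0.9, 0.2]
gripper_width: 0.702
```

Emit:
{"api": "move_arm", "payload": {
  "delta_rot": [
    [0,0,0],
    [0,0,0],
    [0,0,0],
    [0,0,0],
    [0,0,0],
    [0,0,0],
    [0,0,0],
    [0,0,0],
    [0,0,0],
    [0,0,0]
  ],
  "slide": [
    [0,0,-50],
    [0,0,-95],
    [0,0,-130],
    [0,0,-147],
    [0,0,-149],
    [0,0,-149],
    [0,0,-149],
    [0,0,-149],
    [0,0,-149],
    [0,0,-149]
  ],
  "grip": [60,60,60,60,60,60,30,30,30,30]
}}

```text
time_s: 26.28
ee_pos: [0.6147, 0.3225, 0.0987]
eef_rot: [[-0.175, 0.985, 0.003], [0.985, 0.175, 0.001], [0.0, 0.003, -1.0]]
ft_force: [-1.6, -0.6, 6.2]
gripper_width: 0.404
```

Emit:
{"api": "move_arm", "payload": {
  "delta_rot": [
    [0,0,0],
    [0,0,0],
    [0,0,0],
    [0,0,0],
    [0,0,0],
    [0,0,0],
    [0,0,0],
    [0,0,0],
    [0,0,0],
    [0,0,0],
    [0,0,0]
  ],
  "slide": [
    [0,0,4],
    [0,0,7],
    [0,0,10],
    [0,0,13],
    [0,0,16],
    [0,0,20],
    [0,0,30],
    [0,0,60],
    [0,0,105],
    [0,0,149],
    [0,0,149]
  ],
  "grip": [30,30,30,30,30,30,30,30,30,30,30]
}}

```text
time_s: 27.65
ee_pos: [0.6151, 0.323, 0.2531]
eef_rot: [[-0.175, 0.984, 0.009], [0.985, 0.175, 0.003], [0.002, 0.009, -1.0]]
ft_force: [0.3, 0.5, -1.5]
gripper_width: 0.399
```

Emit:
{"api": "move_arm", "payload": {
  "delta_rot": [
    [0,0,-3],
    [0,0,-6],
    [0,0,-9],
    [0,0,-12],
    [0,0,-14.2],
    [0,0,-14.2],
    [0,0,-14.2],
    [0,0,-14.2],
    [0,0,-14.2],
    [0,0,-14.2],
    [0,0,-14.2],
    [0,0,-14.2]
  ],
  "slide": [
    [2,-50,0],
    [4,-100,0],
    [6,-150,0],
    [8,-200,0],
    [10,-245,0],
    [11,-254,0],
    [11,-254,-20],
    [11,-254,-60],
    [11,-254,-82],
    [11,-254,-85],
    [11,-254,-85],
    [11,-254,-85]
  ],
  "grip": [30,30,30,30,30,30,30,30,30,30,30,30]
}}

```text
time_s: 29.15
ee_pos: [0.6254, 0.0685, 0.1618]
eef_rot: [[0.071, 0.997, 0.002], [0.997, -0.071, -0.0], [0.0, 0.002, -1.0]]
ft_force: [-0.1, 0.5, -1.8]
gripper_width: 0.404
```

Emit:
{"api": "move_arm", "payload": {
  "delta_rot": [
    [0,0,0],
    [0,0,0],
    [0,0,0],
    [0,0,0],
    [0,0,0]
  ],
  "slide": [
    [0,0,-5],
    [0,0,-12],
    [0,0,-20],
    [0,0,-28],
    [0,0,-28]
  ],
  "grip": [30,30,30,30,30]
}}

```text
time_s: 29.78
ee_pos: [0.6242, 0.0679, 0.1311]
eef_rot: [[0.072, 0.997, -0.001], [0.997, -0.072, -0.0], [-0.0, -0.001, -1.0]]
ft_force: [0.9, -1.1, -2.1]
gripper_width: 0.402
```

Emit:
{"api": "move_arm", "payload": {
  "delta_rot": [
    [0,0,0],
    [0,0,0],
    [0,0,0],
    [0,0,0],
    [0,0,0],
    [0,0,0],
    [0,0,0]
  ],
  "slide": [
    [0,0,-8],
    [0,0,-16],
    [0,0,-22],
    [0,0,-28],
    [0,0,-33],
    [0,0,-38],
    [0,0,-40]
  ],
  "grip": [30,30,30,30,30,30,30]
}}

```text
time_s: 30.65
ee_pos: [0.6267, 0.0676, 0.1021]
eef_rot: [[0.07, 0.998, 0.0], [0.998, -0.07, -0.002], [-0.002, 0.0, -1.0]]
ft_force: [-17.7, -2.7, 41.8]
gripper_width: 0.398
```

Emit:
{"api": "move_arm", "payload": {
  "delta_rot": [
    [0,0,0],
    [0,0,0],
    [0,0,0],
    [0,0,0],
    [0,0,0],
    [0,0,0],
    [0,0,0],
    [0,0,0]
  ],
  "slide": [
    [0,0,8],
    [0,0,8],
    [0,0,8],
    [0,0,8],
    [0,0,50],
    [0,0,110],
    [0,0,153],
    [0,0,153]
  ],
  "grip": [30,60,60,60,60,60,60,60]
}}

```text
time_s: 31.65
ee_pos: [0.627, 0.0681, 0.2505]
eef_rot: [[0.072, 0.997, 0.009], [0.997, -0.072, -0.0], [0.0, 0.009, -1.0]]
ft_force: [0.9, -1.1, -0.1]
gripper_width: 0.703
```

Emit:
{"api": "move_arm", "payload": {
  "delta_rot": [
    [0,0,0],
    [0,0,0],
    [0,0,0],
    [0,0,0],
    [0,0,0],
    [0,0,0],
    [0,0,0]
  ],
  "slide": [
    [-25,50,0],
    [-50,100,0],
    [-70,150,0],
    [-85,200,0],
    [-85,250,0],
    [-85,270,0],
    [-85,270,0]
  ],
  "grip": [60,60,60,60,60,60,60]
}}

```text
time_s: 32.52
ee_pos: [0.539, 0.3385, 0.2436]
eef_rot: [[0.07, 0.998, -0.002], [0.998, -0.07, -0.001], [-0.002, -0.002, -1.0]]
ft_force: [0.4, -0.7, 0.1]
gripper_width: 0.703
```

```bash
python3 - <<'E'
from h import *
s=cams.camera("scene")[:,:,::-1];t=cams.camera("top")[:,:,::-1]
p=world((.6184,-.016,np.radians(-4.146)),[(0,y,132) for y in(84,28,-28,-84)])
print((proj("scene",p)-[300,150]+.5)*4)
k=lambda im,x,y,w,h,f:cv2.resize(im[y:y+h,x:x+w],None,fx=f,fy=f,interpolation=cv2.INTER_CUBIC)
a=k(s,300,150,100,100,4);b=k(t,400,235,65,66,6)[:396]
b=np.vstack([b,np.zeros((4,390,3),np.uint8)])
cv2.imwrite("pics/g5.png",np.hstack([a,b]));cv2.imwrite("pics/s5.png",s);cv2.imwrite("pics/t5.png",t)
E
```

```text
[[115.3090748   66.88133259]
 [185.21886702 106.08539849]
 [258.73085483 147.30950633]
 [336.13081258 190.7139129 ]]
```

View pics/g5.png

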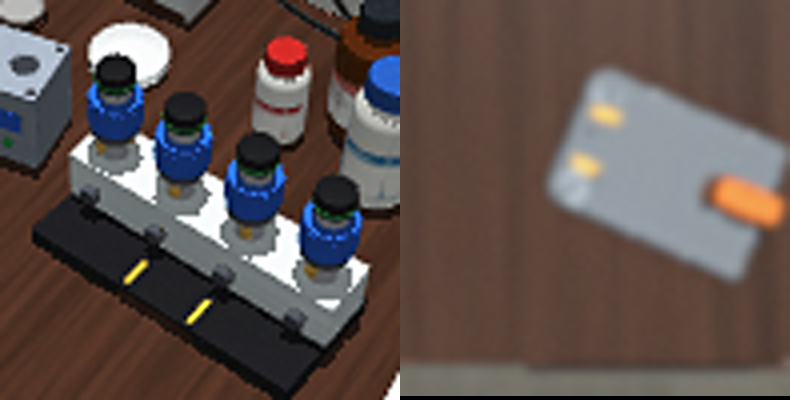

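Picture g5: all four caps are at their predicted home pixels (within about 1 crop px of (115,67)…(336,191)). The cartridge has been knocked aside, so I'll remeasure it.

```bash
python3 - <<'E'
from h import *
s=cv2.imread("pics/s5.png");t=cv2.imread("pics/t5.png")
k=lambda im,x,y,w,h,f:cv2.resize(im[y:y+h,x:x+w],None,fx=f,fy=f,interpolation=cv2.INTER_CUBIC)
o=(s[290:360,350:440],)
cv2.imwrite("pics/g6.png",np.hstack([k(t,415,240,55,55,7),k(s,365,300,55,55,7)]))
E
```

```text
(no output)
```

View pics/g6.png

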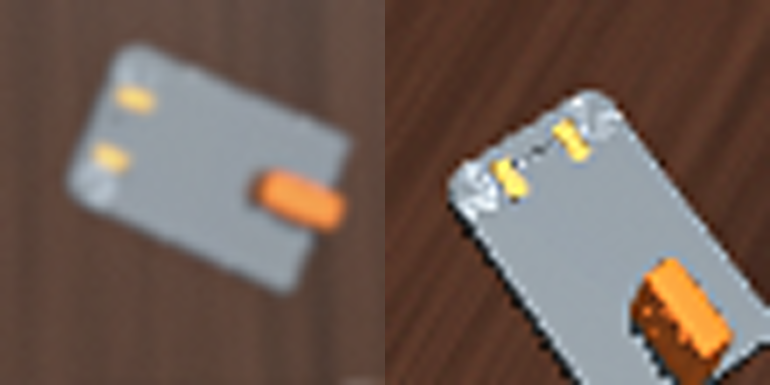

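```bash
python3 - <<'E'
from h import *
np.set_printoptions(precision=4,suppress=True)
k=lambda u:crop(u,(415,240),7); m=lambda u:crop(u,(365,300),7)
o=[("top",k((350,137)),(-15,-31,7)),("top",k((295,295)),(-15,31,7)),("top",k((302,199)),(0,0,36)),("top",k((95,121)),(75,0,7)),
("scene",m((302,308)),(0,0,36)),("scene",m((138,134)),(75,0,7))]
c,r=fit(o,[.37,-.26,1]);print("cart",c[:2],np.degrees(c[2]),np.hypot(*c[:2]));print(r)
print("goal fin",world((.6184,-.016,np.radians(-4.146)),[(-80,0,22),(-140,0,22),(-155,0,22)]))
E
```

```text
cart [ 0.3749 -0.2991] 66.64866864248945 0.4795913207659332
[[ 0.5031  0.2454]
 [-0.159  -0.1867]
 [ 0.6043  0.1412]
 [ 0.2872 -0.2853]
 [-0.0055 -0.2851]
 [-1.2148 -0.1299]]
goal fin [[ 0.5386 -0.0102  0.022 ]
 [ 0.4788 -0.0059  0.022 ]
 [ 0.4638 -0.0048  0.022 ]]
```

Emit:
{"api": "move_arm", "payload": {
  "delta_rot": [
    [0,0,-5],
    [0,0,-10],
    [0,0,-15],
    [0,0,-19],
    [0,0,-19],
    [0,0,-19],
    [0,0,-19],
    [0,0,-19],
    [0,0,-19],
    [0,0,-19],
    [0,0,-19],
    [0,0,-19]
  ],
  "slide": [
    [-15,-58,0],
    [-30,-116,0],
    [-45,-174,0],
    [-60,-232,0],
    [-75,-290,0],
    [-90,-348,0],
    [-105,-406,0],
    [-120,-464,-20],
    [-135,-522,-50],
    [-150,-580,-80],
    [-165,-637,-110],
    [-165,-637,-130]
  ],
  "grip": [45,45,45,45,45,45,45,45,45,45,45,45]
}}

```text
time_s: 34.12
ee_pos: [0.3723, -0.3029, 0.1148]
eef_rot: [[0.399, 0.917, 0.0], [0.917, -0.399, -0.001], [-0.001, 0.001, -1.0]]
ft_force: [-0.4, -0.3, 0.0]
gripper_width: 0.534
```

```bash
python3 - <<'E'
from h import *
s=cams.camera("scene")[:,:,::-1]
a=s[300:365,365:420]; b=cv2.imread("pics/s5.png")[300:365,365:420]
cv2.imwrite("pics/g7.png",cv2.resize(np.hstack([a,b]),None,fx=7,fy=7,interpolation=cv2.INTER_CUBIC))
E
```

```text
(no output)
```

View pics/g7.png

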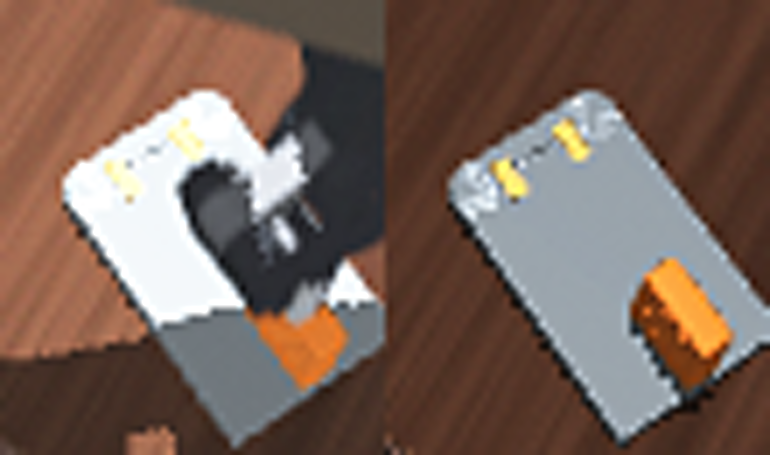

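Picture g7: the lighting has changed, but the cartridge's edges are where they were (left corner at 64,190 in both) and the gripper hangs above it. Descend and grip.

Emit:
{"api": "move_arm", "payload": {
  "delta_rot": [
    [0,0,0],
    [0,0,0],
    [0,0,0],
    [0,0,0],
    [0,0,0],
    [0,0,0],
    [0,0,0],
    [0,0,0],
    [0,0,0],
    [0,0,0],
    [0,0,0]
  ],
  "slide": [
    [0,0,0],
    [0,0,-30],
    [0,0,-55],
    [0,0,-75],
    [0,0,-83],
    [0,0,-84],
    [0,0,-84],
    [0,0,-84],
    [0,0,-84],
    [0,0,-84],
    [0,0,-84]
  ],
  "grip": [45,45,45,45,45,45,5,5,5,5,5],
  "squeeze": 40
}}

```text
time_s: 35.55
ee_pos: [0.3753, -0.2997, 0.0324]
eef_rot: [[0.393, 0.92, 0.001], [0.92, -0.393, -0.001], [-0.001, 0.002, -1.0]]
ft_force: [0.0, 0.6, 6.2]
gripper_width: 0.13
```

Emit:
{"api": "move_arm", "payload": {
  "delta_rot": [
    [0,0,0],
    [0,0,-7],
    [0,0,-15],
    [0,0,-23],
    [0,0,-31],
    [0,0,-39],
    [0,0,-47],
    [0,0,-55],
    [0,0,-63],
    [0,0,-71],
    [0,0,-71],
    [0,0,-71]
  ],
  "slide": [
    [0,0,15],
    [9,30,15],
    [18,60,15],
    [28,92,15],
    [38,125,15],
    [48,158,15],
    [58,190,15],
    [68,224,15],
    [78,258,15],
    [86,285,15],
    [89,294,15],
    [89,294,15]
  ],
  "grip": [5,5,5,5,5,5,5,5,5,5,5,5],
  "squeeze": 60
}}

```text
time_s: 37.05
ee_pos: [0.4633, -0.0048, 0.0463]
eef_rot: [[0.998, -0.069, -0.001], [-0.069, -0.998, -0.0], [-0.001, 0.0, -1.0]]
ft_force: [1.0, 0.8, -1.4]
gripper_width: 0.125
```

Emit:
{"api": "move_arm", "payload": {
  "delta_rot": [
    [0,0,0],
    [0,0,0],
    [0,0,0],
    [0,0,0]
  ],
  "slide": [
    [0,0,-5],
    [0,0,-12],
    [0,0,-14],
    [0,0,-14]
  ],
  "grip": [5,5,5,5]
}}

```text
time_s: 37.55
ee_pos: [0.4631, -0.0055, 0.0325]
eef_rot: [[0.997, -0.072, -0.002], [-0.072, -0.997, -0.0], [-0.002, 0.0, -1.0]]
ft_force: [-3.7, -0.3, 5.0]
gripper_width: 0.125
```

```bash
python3 - <<'E'
from h import *
s=cams.camera("scene")[:,:,::-1]
p=world((.6184,-.016,np.radians(-4.146)),[(-80,0,7),(-65,0,14),(-65,32.5,0),(-65,-32.5,0)]);print((proj("scene",p)-[280,195]+.5)*6)
cv2.imwrite("pics/g8.png",cv2.resize(s[195:295,280:400],None,fx=6,fy=6,interpolation=cv2.INTER_CUBIC))
E
```

```text
[[326.3514883  221.16318515]
 [347.80541076 190.09356175]
 [289.55817937 172.21565737]
 [405.87167584 247.02758785]]
```

View pics/g8.png

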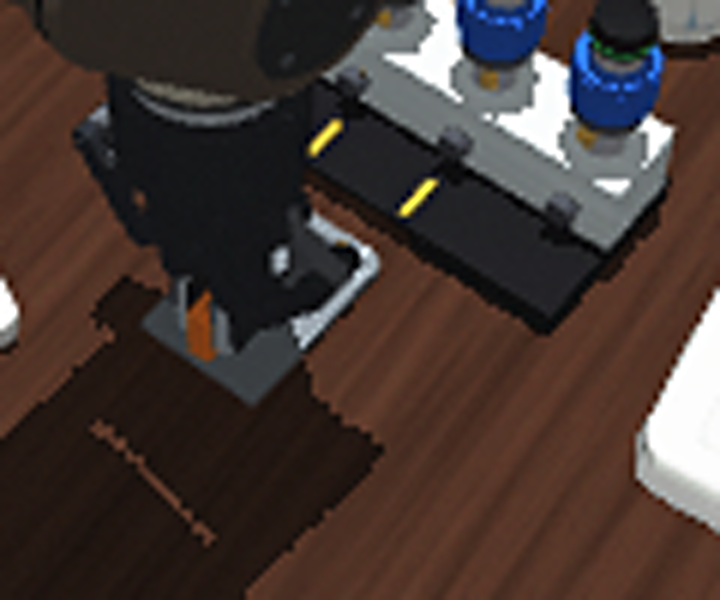

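Picture g8: the cartridge is flat on the table, fin held, nose (375,262) facing the slot and in line. Push in gently.

Emit:
{"api": "move_arm", "payload": {
  "delta_rot": [
    [0,0,0],
    [0,0,0],
    [0,0,0],
    [0,0,0],
    [0,0,0],
    [0,0,0]
  ],
  "slide": [
    [8,-0.6,0],
    [16,-1.2,0],
    [24,-1.8,0],
    [32,-2.3,0],
    [40,-2.9,0],
    [40,-2.9,0]
  ],
  "grip": [5,5,5,5,5,5]
}}

```text
time_s: 38.35
ee_pos: [0.5048, -0.0082, 0.0326]
eef_rot: [[0.997, -0.072, 0.003], [-0.072, -0.997, -0.0], [0.003, 0.0, -1.0]]
ft_force: [0.8, -0.3, 0.4]
gripper_width: 0.13
```

Emit:
{"api": "move_arm", "payload": {
  "delta_rot": [
    [0,0,0],
    [0,0,0],
    [0,0,0],
    [0,0,0],
    [0,0,0],
    [0,0,0],
    [0,0,0],
    [0,0,0]
  ],
  "slide": [
    [8,-0.6,0],
    [16,-1.2,0],
    [24,-1.8,0],
    [30,-2.2,0],
    [33,-2.4,0],
    [36,-2.6,0],
    [38,-2.7,0],
    [38,-2.7,0]
  ],
  "grip": [5,5,5,5,5,5,5,5]
}}

```text
time_s: 39.35
ee_pos: [0.5383, -0.0103, 0.0325]
eef_rot: [[0.997, -0.071, -0.01], [-0.071, -0.997, 0.001], [-0.01, -0.0, -1.0]]
ft_force: [-13.6, -0.1, 15.7]
gripper_width: 0.131
```

Emit:
{"api": "move_arm", "payload": {
  "delta_rot": [
    [0,0,0],
    [0,0,0],
    [0,0,0],
    [0,0,0],
    [0,0,0],
    [0,0,0],
    [0,0,0],
    [0,0,0],
    [0,0,0],
    [0,0,0],
    [0,0,0],
    [0,0,0]
  ],
  "slide": [
    [-3,0,1],
    [-3,0,1],
    [-3,0,1],
    [-3,0,1],
    [-3,0,40],
    [-3,0,90],
    [-3,0,140],
    [-3,0,190],
    [-40,50,210],
    [-60,110,215],
    [-60,170,215],
    [-60,230,215]
  ],
  "grip": [5,40,40,40,40,40,40,40,40,40,40,40]
}}

```text
time_s: 40.85
ee_pos: [0.4813, 0.2214, 0.248]
eef_rot: [[0.997, -0.072, 0.002], [-0.072, -0.997, 0.0], [0.002, -0.001, -1.0]]
ft_force: [1.3, -1.0, 0.8]
gripper_width: 0.469
```

Emit:
{"api": "move_arm", "payload": {
  "delta_rot": [
    [0,0,0],
    [0,0,0],
    [0,0,0],
    [0,0,0],
    [0,0,0]
  ],
  "slide": [
    [0,60,0],
    [0,120,0],
    [0,180,0],
    [0,180,0],
    [0,180,0]
  ],
  "grip": [40,40,40,40,40]
}}

```text
time_s: 41.48
ee_pos: [0.4814, 0.3994, 0.2468]
eef_rot: [[0.997, -0.071, -0.001], [-0.071, -0.997, -0.001], [-0.001, 0.001, -1.0]]
ft_force: [-1.1, -0.6, -0.4]
gripper_width: 0.471
```

```bash
python3 - <<'E'
from h import *
s=cams.camera("scene")[:,:,::-1];t=cams.camera("top")[:,:,::-1]
R=(.6184,-.016,np.radians(-4.146))
p=world(R,[(-95,31,7),(-95,-31,7),(-80,0,36)]);print((proj("scene",p)-[280,160]+.5)*4,(proj("top",p)-[300,150]+.5)*4)
k=lambda im,x,y:cv2.resize(im[y:y+110,x:x+100],None,fx=4,fy=4,interpolation=cv2.INTER_CUBIC)
cv2.imwrite("pics/g9.png",np.hstack([k(s,280,160),k(t,300,150)]))
E
```

```text
[[166.41815716 277.73558518]
 [241.2539597  326.95738644]
 [218.50629536 260.68762701]] [[130.44265611 245.08823848]
 [223.0890854  251.58163802]
 [179.25328864 220.53900052]]
```

View pics/g9.png

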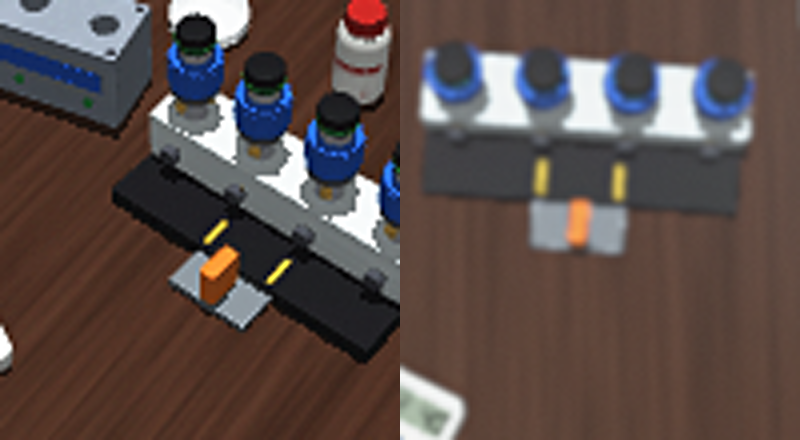

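Picture g9: the cartridge's rear corners (top crop (130,248), (222,254)) match the home prediction (130,245), (223,252) to about 1.5 mm. It is in line, all four probes stand home, and the arm is clear. Handing in.

```bash
python3 -c "
from workcell import job
print(job.close_job())"
```

```text
the job is handed in; nothing more can be done
None
```

All four blue-collared probes are in the rack holders, the battery cartridge is in its slot, and the job is handed in at about 41 s of simulated time. `close_job` reports no verdict, so this rests on my own last checks.

- **Probes:** Each one was pulled free by its collar and pushed down past the plunger until it stopped at the expected home height, with about 42 N at the wrist. With all four in, the scene picture showed every cap where a seated probe should be, to about 1 mm.
- **Cartridge:** It was knocked aside partway through, so I measured it again before gripping it. It stopped against the slot end with about 14 N. In the last picture its rear corners sat about 1.5 mm further out than predicted, against a limit of 6 mm, and it was in line with the slot.
- **Timer, petri dish and beaker:** The gripper never came near them. The last crop shows the petri dish and only a corner of the timer. The beaker was not in it, so I did not recheck it.

No check failed. The only disagreement was that 1.5 mm offset, which is within the camera calibration's accuracy.

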